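# Wedge the sloping nursery tray level and stand the bottle on it

### The job

The white tray in the middle of the dresser slopes down towards you. Push the wooden wedge, thin end first, straight in under the middle of the tray's low front edge until the tray has come up level and the wedge is jammed tight, and let go of it. Then set the steel bottle down gently, upright, on the tray, and leave the things in the other two trays where they are.

Things in the scene. Friction and masses are not known exactly. Their poses are not given: they have to be found in the camera images.
- tray: The sloping white plastic tray: 200 mm deep (its x), 260 mm wide (its y), about 0.5 kg; floor 4 mm thick, walls 4 mm, rim 20 mm above its underside. Origin: mid-width on its underside, on the pivot line, 20 mm above the dresser, 160 mm behind the front edge. x points from front edge (x = -160 mm) to far end (+40 mm), z up out of the tray. Slopes 0.075 rad at the start, 0 when level.
- tray_edge (a point): Middle of the tray's front bottom edge; axes as the tray. 8 mm above the dresser top at the start, 20 mm when level, where a stop keeps it from rising. The wedge may catch (4 to 14 N) as it first meets the edge, then raises the tray at 2 to 4 N; at the stop, thin end about 87 mm in, the resistance climbs steeply and a last push of 15 to 20 N jams it tight.
- bracket: Low pine bracket fixed to the dresser that carries the tray on two pins; does not move. Cheeks 44 mm high stand close outside the tray's sides, at tray x = -35 to +45 mm; a rail under the tray's far end is its stop. Origin: on the dresser top under the tray's centre, 60 mm in front of the pivot line; axes as the level tray.
- wedge: The loose pine wedge, brown, 120 mm long, 48 mm wide, 60 g, lying flat on the dresser. 26 mm high at its blunt end, tapering evenly to 4 mm at its thin end. Origin: centre of its underside. Its x axis points along its length to the thin end (blunt end at x = -60 mm), z up. Sides, ends and underside are flat. It stays where it is pushed.
- wedge_tip (a point): The middle of the lower edge of the wedge's thin end, 60 mm from the wedge's origin; axes as the wedge.
- bottle: The stainless steel bottle, upright: 60 mm in diameter up to 110 mm, then narrowing to a dark twist cap 43 mm in diameter between 134 and 164 mm height, 0.3 kg. Origin: centre of its underside, z up.
- duck: Yellow plastic duck, about 70 mm long and 77 mm high, in one of the side trays; leave it. Origin: centre of its underside.
- cup: White ceramic cup, 76 mm wide, 80 mm high, beside the duck; leave it. Origin: centre of its underside.
- monitor: White monitor parent unit with a dark screen, 105 mm wide, 83 mm high (aerial to 117 mm), in the other side tray; leave it. Origin: centre of its underside.
- lamp: Small lamp with a round foot and paper-white shade, 84 mm wide, 165 mm high, beside the monitor; leave it. Origin: centre of its underside.
Things that resemble listed ones, but are neither listed nor needed, are in the scene too. Several things look just like the wedge: the one meant starts nearest to the robot's base.

How it is judged:
By the outcome, as a careful person would: the job done as asked, in the order asked, and still so for the second after the job is handed in, with the robot touching nothing.
It also fails if it takes over 72 s, if anything falls off the work surface, if the arm or the gripper's body presses on something with over 40 N, if the wrist force passes 120 N, or if a joint passes its speed limit or range.

### The arm

A 6-joint arm with a two-finger parallel gripper is mounted at the origin on the work surface. World frame = base frame: x ahead of the robot, y to its left, z up, the work surface at z = 0. Lengths are in m, angles in rad, forces in N, time in s.
With the tool pointing down it reaches from about 0.35 to 0.975 m from the base axis. Payload 4.9 kg.
Tool frame: the origin (TCP) lies midway between the tips of the shut fingers; the grasp point (between the pads) lies 19 mm behind it; z points along the fingers, y is the direction in which the jaws open and shut (so a half turn about z gives the same grasp; the last joint's range is limited). The gripper opens to 85 mm and grips with 20 to 120 N. Pads are 22 mm wide; open, the fingers measure 114 mm over their backs; the gripper's body (76 mm by 85 mm) begins 54 mm behind the grasp point. The pads swing forward as they close: fully open they stand 13 mm farther back than shut.
Start: joints at [1.213, 0.053, 1.613, -0, 1.476, -0.119], TCP at [0.148, 0.607, 0.231] pointing down, gripper open.
Joint ranges: [-3.01, 3.01], [-1.01, 2.22], [0.06, 2.58], [-1.02, 4.17], [0.09, 2.62], [-3.14, 3.14]. Speed limits (rad/s): [2.57, 2.57, 3.14, 3.14, 3.14, 3.14].

### API

Orientations are given as a unit quaternion [w, x, y, z].
In Python, from plant import manip, cams gives the robot as it stands.
- The arm moves only by the tool jog_arm, never from a script. Its argument "targets" is a list of rows, each a list of 4 numbers: the shift along the tool's x, y, z in m, then the turn about the tool's z in degrees. A call has 1 to 5 rows; each row is the pose to reach, as a shift and turn from the pose commanded when the call began, along the tool's axes at that moment; what a row does not reach only later rows make up. A row lasts 1/12 s, in which the tool goes at most 41.7 mm and 7.16 degrees, less where a joint would pass 70% of its speed; a pose out of reach is approached as far as the arm can. A call with a gripper value outside its range is refused whole. "fingers" is the opening, from 0 (shut) to 1 (fully open), set as the call begins (left out, the last holds). The fingers move at their own pace and stop on an object; the grip force is fixed at half the most. Time passes only in rows, so rows that repeat a pose let the fingers close. It gives the time, the measured TCP pose, the force and the opening at its end, in the units of the state.
- manip.state(): the state, without advancing time (a new reading comes with each control period).
- cams.grab_frame(name): name is "scene" or "top" or "wrist"; returns the picture (384x512x3 uint8, red, green, blue); there is no depth.
- cams.get_calibration(name): a dict with "camera_matrix" (3x3 intrinsics, pixels), "distortion" ([k1, k2, p1, p2, k3] as OpenCV has them; the pictures are not rectified), "cam_to_world" (4x4, takes a point from camera to world coordinates). Camera axes: x right, y up, looking along -z (the intrinsics and any distortion apply to the point x, -y, -z); pixel columns grow to the right and rows downward; lengths in m; the calibration is good to about 2 mm. A picture is of the moment at which its call begins: read the wrist's pose just before it. get_calibration takes no time and is no camera call; for the wrist camera it gives the pose at the moment of the call.
- manip.job_done(): hands the job in, once; it reports no verdict.
The state is a dict: "time": time; "joint_pos": joint angles; "joint_vel": joint speeds; "joint_efforts": joint torques, N m; "tool_pos": TCP position; "tool_rot": TCP orientation; "contact_force": force on the tool from outside, world axes, zero at the start; "ft_torque": the same for the moment, N m; "gripper_width": opening from 0.0 (shut) to 1.0 (fully open).
Only numpy, scipy, OpenCV 4.12 (cv2) and the standard library are available. Lean on these libraries where they do the work, as an engineer would, in place of code of your own. Each camera call takes 0.05 s, during which the arm holds its last target. There are 200 camera calls.

## Working session

There is one attempt and no reset: what is moved stays moved. The work goes in short steps, Python scripts to look and compute and a tool call to move; the robot and the scene stay as the last step left them, time stands still between calls to the robot, and variables do not carry over. Pictures are saved under pics/ and viewed, about 8 in all and at most 12, crops included, and the job is handed in when it is done.

Besides the shell and the picture viewer there is one more tool, called after ">>>" in YAML: its name, and indented under it one key for each argument. jog_arm: Moves the arm, as the interface text tells. Its arguments: {"type":"object","properties":{"targets":{"type":"array"},"fingers":{"type":"number"}},"required":["targets"]}

```bash
mkdir -p pics; ls; cat > h.py <<'E'
import numpy as np,cv2
from plant import manip,cams
def ray(n,uv,cal=None):
    c=cal or cams.get_calibration(n);K=np.array(c["camera_matrix"]);D=np.array(c["distortion"]);T=np.array(c["cam_to_world"])
    p=cv2.undistortPoints(np.array(uv,float).reshape(-1,1,2),K,D).reshape(-1,2)
    d=np.c_[p[:,0],-p[:,1],-np.ones(len(p))]@T[:3,:3].T
    return T[:3,3],d/np.linalg.norm(d,axis=1)[:,None]
def plane(n,uv,z,cal=None):
    o,d=ray(n,uv,cal);return o+d*((z-o[2])/d[:,2])[:,None]
def two(r1,r2):
    (o1,d1),(o2,d2)=r1,r2;out=[]
    for a,b in zip(d1,d2):
        s=np.linalg.lstsq(np.c_[a,-b],o2-o1,rcond=None)[0];p,q=o1+s[0]*a,o2+s[1]*b
        out.append(np.r_[(p+q)/2,np.linalg.norm(p-q)])
    return np.array(out)
def proj(n,P,cal=None):
    c=cal or cams.get_calibration(n);T=np.linalg.inv(np.array(c["cam_to_world"]))
    p=np.atleast_2d(P)@T[:3,:3].T+T[:3,3];p=p*[1,-1,-1]
    return cv2.projectPoints(p,np.zeros(3),np.zeros(3),np.array(c["camera_matrix"]),np.array(c["distortion"]))[0].reshape(-1,2)
def save(n,f):
    im=cams.grab_frame(n);cv2.imwrite("pics/"+f,im[...,::-1]);return im
E
python3 - <<'E'
from h import *
for n in("scene","top","wrist"):
    save(n,n+"0.png");c=cams.get_calibration(n);print(n,np.round(c["cam_to_world"],3).tolist(),np.round(c["camera_matrix"],0).tolist())
s=manip.state();print(s["time"],s["tool_pos"],s["tool_rot"],s["contact_force"],s["gripper_width"])
E
```

```text
pics
scene [[0.067, -0.761, 0.645, 1.468], [0.998, 0.053, -0.041, 0.103], [-0.003, 0.646, 0.763, 1.082], [0.0, 0.0, 0.0, 1.0]] [[374.0, 0.0, 262.0], [0.0, 374.0, 192.0], [0.0, 0.0, 1.0]]
top [[0.006, 0.994, -0.105, 0.452], [-1.0, 0.008, 0.009, 0.159], [0.01, 0.105, 0.994, 1.318], [0.0, 0.0, 0.0, 1.0]] [[412.0, 0.0, 259.0], [0.0, 412.0, 195.0], [0.0, 0.0, 1.0]]
wrist [[0.236, -0.918, -0.319, 0.066], [0.972, 0.223, 0.078, 0.626], [-0.001, -0.329, 0.944, 0.373], [0.0, 0.0, 0.0, 1.0]] [[309.0, 0.0, 259.0], [0.0, 309.0, 188.0], [0.0, 0.0, 1.0]]
0.15 [0.1476435  0.60681752 0.23032905] [-2.04587949e-04  1.19113714e-01  9.92880282e-01 -7.91485786e-04] [-0.27535134 -0.11417742  0.24749504] 0.9983503432324263
```

View pics/top0.png

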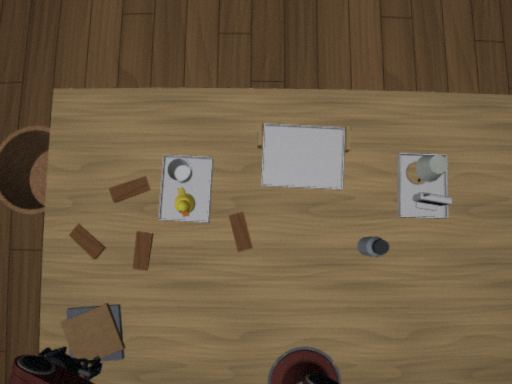

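View pics/scene0.png

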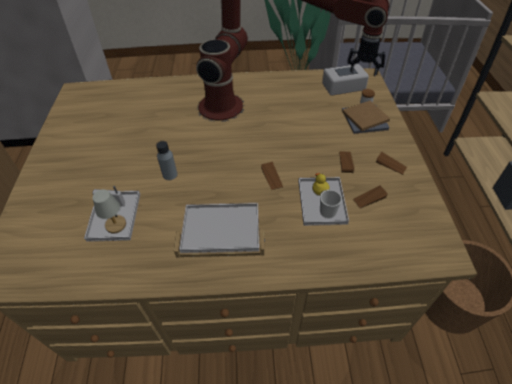

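The top view shows the tray at (303,157), the bottle at (373,246) and wedge candidates at (240,232), (143,251), (130,189) and (87,241). The scene view shows the same things, with the candidate nearest the base at (271,175).

```bash
python3 - <<'E'
from h import *
t=cv2.imread("pics/top0.png");s=cv2.imread("pics/scene0.png")
hs=cv2.cvtColor(t,cv2.COLOR_BGR2HSV)
print("pix",hs[232,240],hs[251,143],hs[270,240],t[157,303],t[246,365])
m=((hs[...,2]<125)&(hs[...,1]>90)).astype(np.uint8)
m[:100]=0;m[:,:58]=0;m[300:]=0
for c in cv2.findContours(m,0,2)[0]:
    if cv2.contourArea(c)>150:
        r=cv2.minAreaRect(c);b=cv2.boxPoints(r);w=plane("top",b,0.012)
        ce=w.mean(0);print("wedge?",np.round(r[0]),np.round(ce,3),"dist",np.hypot(*ce[:2]).round(3),np.round(w[:,:2],3).tolist())
# tray
m=((hs[...,1]<40)&(hs[...,2]>120)).astype(np.uint8)
m=cv2.morphologyEx(m,cv2.MORPH_CLOSE,np.ones((5,5)))
for c in cv2.findContours(m,0,2)[0]:
    if cv2.contourArea(c)>800:
        b=cv2.boxPoints(cv2.minAreaRect(c));print("white",b.round(1).tolist(),np.round(plane("top",b,0.035),3)[:,:2].tolist())
big=np.hstack([cv2.resize(t[200:280,200:300],None,fx=4,fy=4,interpolation=2),cv2.resize(s[130:210,150:300][:, :],None,fx=2.6,fy=4,interpolation=2)])
cv2.imwrite("pics/c1.png",np.hstack([cv2.resize(t[110:270,220:400],(400,356)),cv2.resize(s[140:260,150:290],(400,343))[:343] if 0 else cv2.resize(s[135:260,150:290],(400,356))]))
E
```

```text
pix [ 15 151  93] [ 14 147  92] [ 19 104 137] [165 163 162] [92 87 82]
wedge? [364. 286.] [ 0.303 -0.19   0.012] dist 0.358 [[0.317, -0.023], [0.323, -0.357], [0.289, -0.357], [0.284, -0.024]]
wedge? [196. 285.] [0.304 0.34  0.012] dist 0.456 [[0.318, 0.502], [0.322, 0.178], [0.291, 0.177], [0.287, 0.501]]
wedge? [102. 276.] [0.329 0.643 0.012] dist 0.722 [[0.321, 0.786], [0.349, 0.786], [0.337, 0.499], [0.31, 0.5]]
wedge? [324. 263.] [ 0.374 -0.061  0.012] dist 0.379 [[0.36, 0.109], [0.394, 0.109], [0.389, -0.232], [0.355, -0.231]]
wedge? [309. 251.] [ 0.414 -0.015  0.012] dist 0.414 [[0.422, 0.138], [0.427, -0.167], [0.405, -0.167], [0.401, 0.137]]
wedge? [454. 272.] [ 0.345 -0.488  0.012] dist 0.597 [[0.432, -0.294], [0.43, -0.686], [0.255, -0.68], [0.262, -0.291]]
wedge? [136. 251.] [0.409 0.539 0.012] dist 0.677 [[0.375, 0.794], [0.505, 0.781], [0.441, 0.283], [0.314, 0.299]]
wedge? [357. 213.] [ 0.535 -0.17   0.012] dist 0.561 [[0.521, -0.04], [0.552, -0.041], [0.548, -0.301], [0.517, -0.299]]
wedge? [234. 229.] [0.482 0.223 0.012] dist 0.531 [[0.542, 0.307], [0.573, 0.177], [0
[... 1381 characters left out ...]
14], [0.91, -0.225], [0.886, -0.224], [0.88, 0.114]]
wedge? [160. 103.] [0.892 0.474 0.012] dist 1.011 [[0.903, 0.658], [0.903, 0.292], [0.882, 0.291], [0.882, 0.657]]
white [[157.6999969482422, 219.3000030517578], [161.89999389648438, 153.5], [212.0, 156.6999969482422], [207.8000030517578, 222.5]] [[0.509, 0.461], [0.718, 0.455], [0.708, 0.295], [0.5, 0.304]]
white [[398.0, 217.0], [398.0, 153.0], [452.0, 153.0], [452.0, 217.0]] [[0.521, -0.295], [0.727, -0.301], [0.73, -0.482], [0.521, -0.473]]
white [[260.6000061035156, 185.8000030517578], [263.5, 122.80000305175781], [345.20001220703125, 126.5], [342.29998779296875, 189.5]] [[0.617, 0.14], [0.82, 0.132], [0.811, -0.131], [0.607, -0.118]]
```

View pics/c1.png

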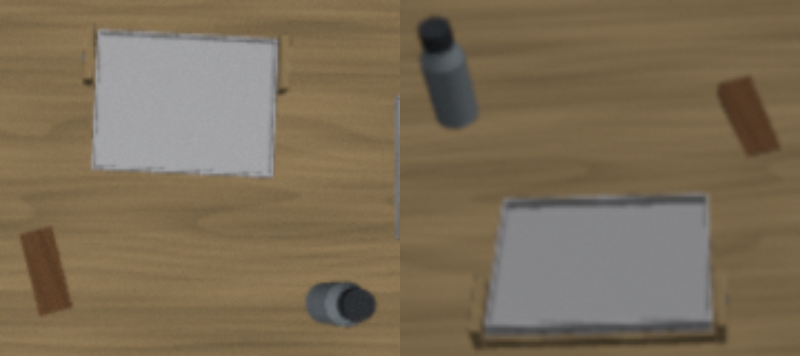

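The crop confirms the wedge at the lower left and the bottle on the right. I'll tighten the wedge mask and triangulate the bottle, then move.

```bash
python3 - <<'E'
from h import *
t=cv2.imread("pics/top0.png");s=cv2.imread("pics/scene0.png")
def corners(im,box):
    x0,y0,x1,y1=box;h=cv2.cvtColor(im,cv2.COLOR_BGR2HSV)[y0:y1,x0:x1]
    m=((h[...,1]>125)&(h[...,2]<112)&(h[...,0]<18)).astype(np.uint8)
    m=cv2.morphologyEx(m,cv2.MORPH_OPEN,np.ones((3,3)))
    c=max(cv2.findContours(m,0,2)[0],key=cv2.contourArea);r=cv2.minAreaRect(c);return r,cv2.boxPoints(r)+[x0,y0]
for b in((215,200,270,265),(120,220,170,285),(100,165,160,210),(60,210,115,270)):
    r,c=corners(t,b);w=plane("top",c,0.012);print(r[1],c.round(1).tolist(),w[:,:2].round(3).tolist(),np.hypot(*w.mean(0)[:2]).round(3))
r,c=corners(s,(245,150,300,205));w=plane("scene",c,0.012);print("scene",r[1],c.round(1).tolist(),w[:,:2].round(3).tolist())
# bottle cap
res=[]
for n,im,(x0,y0,x1,y1) in(("top",t,(355,230,395,265)),("scene",s,(150,135,185,185))):
    g=im[y0:y1,x0:x1].max(2);m=(g<60).astype(np.uint8)
    c=max(cv2.findContours(m,0,2)[0],key=cv2.contourArea);q=c.reshape(-1,2)+[x0,y0];print(n,q.min(0),q.max(0),cv2.contourArea(c));res.append((q.min(0)+q.max(0))/2)
print("cap mid",two(ray("top",[res[0]]),ray("scene",[res[1]])))
E
```

```text
(37.107948303222656, 14.55213737487793) [[228.5, 215.1], [242.6, 211.6], [251.6, 247.6], [237.5, 251.1]] [[0.525, 0.241], [0.536, 0.197], [0.423, 0.167], [0.412, 0.211]] 0.516
(15.414929389953613, 36.76955032348633) [[131.9, 267.7], [137.1, 231.3], [152.4, 233.5], [147.2, 269.9]] [[0.356, 0.545], [0.471, 0.532], [0.464, 0.483], [0.35, 0.496]] 0.657
(15.17893123626709, 38.263553619384766) [[108.6, 187.8], [144.9, 175.7], [149.7, 190.1], [113.4, 202.2]] [[0.609, 0.63], [0.65, 0.513], [0.603, 0.496], [0.563, 0.612]] 0.827
(36.06244659423828, 15.55634880065918) [[68.5, 233.5], [79.5, 222.5], [105.0, 248.0], [94.0, 259.0]] [[0.461, 0.756], [0.497, 0.721], [0.417, 0.634], [0.381, 0.668]] 0.822
scene (27.559274673461914, 11.83476448059082) [[260.3, 165.2], [271.1, 160.3], [282.5, 185.4], [271.7, 190.3]] [[0.422, 0.165], [0.397, 0.21], [0.535, 0.242], [0.556, 0.199]]
top [372 238] [387 253] 170.5
scene [157 142] [168 154] 100.5
cap mid [[ 0.43290451 -0.19912277  0.1419908   0.00280481]]
```

>>> jog_arm:
  targets:
    - [-0.031,-0.026,0,0]
    - [-0.062,-0.052,0,0]
    - [-0.093,-0.078,0,0]
    - [-0.124,-0.104,0.005,0]
    - [-0.155,-0.13,0.01,0]

```text
time: 0.57
tool_pos: [0.2683, 0.4428, 0.2212]
tool_rot: [0.0, 0.119, 0.993, 0.0]
contact_force: [1.9, 0.1, -0.5]
gripper_width: 1.0
```

>>> jog_arm:
  targets:
    - [-0.031,-0.026,0,0]
    - [-0.062,-0.052,0,0]
    - [-0.093,-0.078,0,0]
    - [-0.124,-0.104,0.005,0]
    - [-0.155,-0.13,0.01,0]

```text
time: 0.98
tool_pos: [0.3883, 0.2796, 0.2115]
tool_rot: [0.0, 0.119, 0.993, 0.0]
contact_force: [0.7, 0.1, 0.5]
gripper_width: 0.999
```

>>> jog_arm:
  targets:
    - [-0.028,-0.023,0,-7]
    - [-0.056,-0.046,0,-14]
    - [-0.081,-0.069,0,-21]
    - [-0.081,-0.069,0.005,-28]
    - [-0.081,-0.069,0.01,-28.6]

```text
time: 1.4
tool_pos: [0.4511, 0.1931, 0.2013]
tool_rot: [0.0, -0.13, 0.991, -0.0]
contact_force: [-1.0, -0.2, -0.1]
gripper_width: 1.002
```

```bash
python3 - <<'E'
from h import *
cal=cams.get_calibration("wrist");im=save("wrist","w1.png")
h=cv2.cvtColor(im,cv2.COLOR_RGB2HSV)
m=((h[...,1]>125)&(h[...,2]<125)&(h[...,0]<16)).astype(np.uint8);m=cv2.morphologyEx(m,cv2.MORPH_OPEN,np.ones((5,5)))
for c in cv2.findContours(m,0,2)[0]:
    if cv2.contourArea(c)>1500:
        a=cv2.approxPolyDP(c,6,True).reshape(-1,2);print(cv2.contourArea(c),a.tolist());
        for z in(0,.004,.026):print(z,plane("wrist",a,z,cal)[:,:2].round(4).tolist())
E
```

```text
(no output)
```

View pics/w1.png

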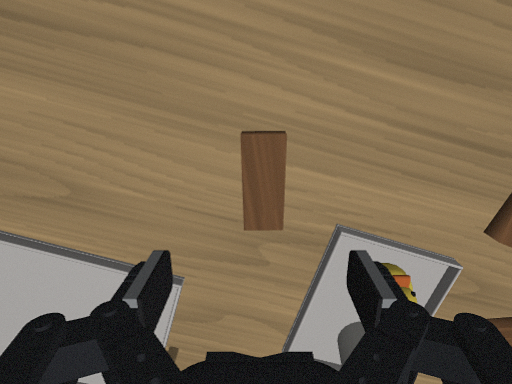

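The wrist view shows the wedge at about cols 241–286, rows 131–230. Its dark, wider blunt end face at row 131 faces the base, so the thin end points towards the trays.

```bash
cat >> h.py <<'E'
def wedge(im,box,cal):
    x0,y0,x1,y1=box;h=cv2.cvtColor(im,cv2.COLOR_RGB2LAB)[y0:y1,x0:x1].astype(float)
    wood=np.median(h[:, :10].reshape(-1,3),0);d=np.linalg.norm(h-wood,axis=2).clip(0,255).astype(np.uint8)
    th,m=cv2.threshold(cv2.GaussianBlur(d,(5,5),0),0,1,cv2.THRESH_OTSU)
    m=cv2.morphologyEx(m,cv2.MORPH_OPEN,np.ones((5,5)))
    c=max(cv2.findContours(m,0,2)[0],key=cv2.contourArea);a=cv2.approxPolyDP(c,0.03*cv2.arcLength(c,True),True).reshape(-1,2)+[x0,y0]
    return a,cv2.contourArea(c)
E
python3 - <<'E'
from h import *
cal=cams.get_calibration("wrist");im=cv2.imread("pics/w1.png")[...,::-1].copy()
a,A=wedge(im,(205,105,325,255),cal);print(a.tolist(),A)
a=a[np.argsort(a[:,1])]  # first two blunt
b0=plane("wrist",a[:2],0,cal).round(4);b=plane("wrist",a[:2],.026,cal);t=plane("wrist",a[2:],.004,cal)
print(b0[:,:2],b[:,:2],t[:,:2])
for B,n in((b,"top"),(b0,"bot")):
    v=t.mean(0)-B.mean(0);print(n,B.mean(0),t.mean(0),"len",np.hypot(*v[:2]),"yaw",np.arctan2(v[1],v[0]),"widths",np.linalg.norm(B[0]-B[1]),np.linalg.norm(t[0]-t[1]))
# height from top/wrist two-view of ends
tt=[[249.0,248.5],[236,213.]]
print(two(ray("wrist",[a[:2].mean(0),a[2:].mean(0)],cal),ray("top",[[244.55,249.3],[235.55,213.4]])))
E
```

```text
[[242, 131], [244, 229], [282, 229], [285, 131]] 4138.5
[[0.4238 0.1663]
 [0.4115 0.2121]] [[0.4196137  0.16665741]
 [0.40830305 0.2089785 ]] [[0.53743794 0.19721849]
 [0.52553469 0.24181966]]
top [0.41395838 0.18781795 0.026     ] [0.53148632 0.21951907 0.004     ] len 0.12172829701906283 yaw 0.2634625961230944 widths 0.04380644549605437 0.04616223613288801
bot [0.41765 0.1892  0.     ] [0.53148632 0.21951907 0.004     ] len 0.11780472713354388 yaw 0.26029663599095393 widths 0.04742288477096265 0.04616223613288801
[[4.17219340e-01 1.89346318e-01 2.76962817e-03 5.80499458e-04]
 [5.30898229e-01 2.19364035e-01 5.21723314e-03 4.32323053e-05]]
```

>>> jog_arm:
  targets:
    - [0.015,0.005,0.035,0]
    - [0.023,0.005,0.075,0]
    - [0.023,0.005,0.115,0]
    - [0.023,0.005,0.15,0]
    - [0.023,0.005,0.165,0]
  fingers: 0.8

```text
time: 1.87
tool_pos: [0.422, 0.1932, 0.0309]
tool_rot: [-0.004, -0.13, 0.992, -0.001]
contact_force: [-1.5, 1.2, -0.9]
gripper_width: 0.801
```

>>> jog_arm:
  targets:
    - [0,0,0.012,0]
    - [0,0,0.022,0]
    - [0,0,0.03,0]
    - [0,0,0.033,0]
    - [0,0,0.033,0]

```text
time: 2.28
tool_pos: [0.4262, 0.194, 0.003]
tool_rot: [-0.0, -0.13, 0.992, -0.0]
contact_force: [0.1, -0.8, -0.0]
gripper_width: 0.804
```

>>> jog_arm:
  targets:
    - [0,-0.001,0,0]
    - [0,-0.002,0,0]
    - [0,-0.002,0,0]
    - [0,-0.002,0,0]
    - [0,-0.002,0,0]
  fingers: 0

```text
time: 2.7
tool_pos: [0.4282, 0.1923, 0.0047]
tool_rot: [0.001, -0.13, 0.992, 0.0]
contact_force: [-0.3, -1.4, 6.5]
gripper_width: 0.545
```

>>> jog_arm:
  targets:
    - [0,0,0,0]
    - [0,0,0,0]
    - [0,0,0,0]
    - [0,0,0,0]

```text
time: 3.03
tool_pos: [0.4282, 0.1923, 0.0046]
tool_rot: [0.001, -0.13, 0.992, 0.0]
contact_force: [-0.3, -0.8, 6.3]
gripper_width: 0.545
```

>>> jog_arm:
  targets:
    - [0,0,-0.006,0]
    - [0,0,-0.02,0]
    - [0,0,-0.035,0]
    - [0,0,-0.04,0]
    - [0,0,-0.04,0]

```text
time: 3.45
tool_pos: [0.4279, 0.1924, 0.0448]
tool_rot: [0.001, -0.13, 0.992, 0.0]
contact_force: [-0.2, 0.4, -0.8]
gripper_width: 0.545
```

>>> jog_arm:
  targets:
    - [0.007,-0.034,-0.015,0]
    - [0.014,-0.068,-0.03,4]
    - [0.021,-0.102,-0.045,9]
    - [0.028,-0.136,-0.06,14]
    - [0.033,-0.171,-0.075,17.2]

```text
time: 3.87
tool_pos: [0.4378, 0.0171, 0.1177]
tool_rot: [-0.001, 0.021, 1.0, 0.0]
contact_force: [1.3, -0.5, -0.8]
gripper_width: 0.55
```

>>> jog_arm:
  targets:
    - [0,0,0,0]
    - [0,0,0,0]

```text
time: 4.03
tool_pos: [0.4394, 0.0169, 0.1186]
tool_rot: [0.001, 0.022, 1.0, 0.0]
contact_force: [0.3, 1.2, -0.8]
gripper_width: 0.543
```

```bash
python3 - <<'E'
from h import *
s=manip.state();print(s["tool_pos"],s["tool_rot"])
cal=cams.get_calibration("wrist");im=save("wrist","w2.png")
E
```

```text
[0.43942062 0.01686821 0.11856019] [5.01684241e-04 2.17096459e-02 9.99764189e-01 7.46618834e-05]
```

View pics/w2.png

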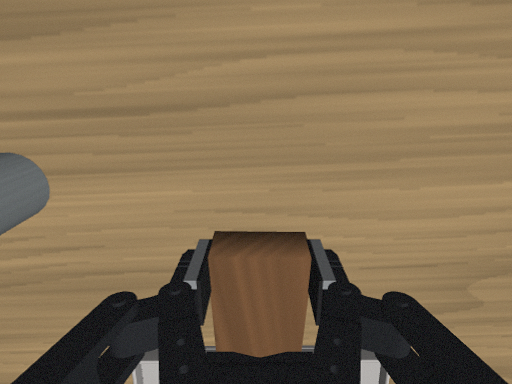

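The wedge is held squarely, with its blunt end at row 232, cols 213–307. The tray's front rim is visible around row 347. I'll triangulate the tray's front corners from top and scene, and use this view's rim line as a check.

```bash
python3 - <<'E'
from h import *
def quad(f,thr,box):
    x0,y0,x1,y1=box;im=cv2.imread(f);h=cv2.cvtColor(im,cv2.COLOR_BGR2HSV)[y0:y1,x0:x1]
    m=((h[...,1]<thr)).astype(np.uint8);m=cv2.morphologyEx(m,cv2.MORPH_CLOSE,np.ones((5,5)));m=cv2.morphologyEx(m,cv2.MORPH_OPEN,np.ones((5,5)))
    c=max(cv2.findContours(m,0,1)[0],key=cv2.contourArea);p=c.reshape(-1,2)
    q=cv2.approxPolyDP(c,0.03*cv2.arcLength(c,True),True).reshape(-1,2);L=[]
    for i in range(len(q)):
        a,b=q[i].astype(float),q[(i+1)%len(q)].astype(float);u=(b-a)/np.linalg.norm(b-a);r=p-a
        k=(abs(r[:,0]*u[1]-r[:,1]*u[0])<3)&(r@u>6)&(r@u<np.linalg.norm(b-a)-6)
        vx,vy,px,py=cv2.fitLine(p[k].astype(np.float32),cv2.DIST_HUBER,0,.01,.01).ravel();L.append(np.cross([px,py,1],[px+vx,py+vy,1]))
    o=np.array([(lambda w:w[:2]/w[2])(np.cross(L[i-1],L[i])) for i in range(len(L))])+[x0,y0]
    return o
t=quad("pics/top0.png",60,(250,110,355,200));s=quad("pics/scene0.png",60,(170,195,275,260))
print(t.round(1).tolist(),s.round(1).tolist())
# front: top -> larger row ; scene -> smaller row ; left(+y): top small col, scene large col
ft=t[np.argsort(-t[:,1])[:2]];ft=ft[np.argsort(ft[:,0])]
fs=s[np.argsort(s[:,1])[:2]];fs=fs[np.argsort(-fs[:,0])]
P=two(ray("top",ft),ray("scene",fs));print("tri +y,-y",P.round(4));
Q=plane("top",ft,.028);print("top@28",Q.round(4));
S=plane("scene",fs,.028);print("scene@28",S.round(4))
for A in(P,Q,S):
    d=A[0]-A[1];print(A.mean(0).round(4),"yaw",np.arctan2(-d[0],d[1]).round(4))
im=cv2.imread("pics/w2.png");g=cv2.cvtColor(im,cv2.COLOR_BGR2GRAY)
for c in(140,150,380,385):print(c,g[330:384:2,c].tolist())
E
```

```text
[[263.5, 123.1], [261.2, 185.4], [342.2, 189.1], [344.4, 126.6]] [[258.0, 202.6], [185.9, 204.3], [178.4, 252.3], [258.0, 250.6]]
tri +y,-y [[ 0.6195  0.141   0.0221  0.0055]
 [ 0.6095 -0.1191  0.0221  0.0023]]
top@28 [[ 0.6185  0.1384  0.028 ]
 [ 0.6088 -0.119   0.028 ]]
scene@28 [[ 0.6244  0.1435  0.028 ]
 [ 0.6145 -0.1167  0.028 ]]
[0.6145 0.011  0.0221 0.0039] yaw -0.0384
[0.6137 0.0097 0.028 ] yaw -0.0379
[0.6194 0.0134 0.028 ] yaw -0.0381
140 [43, 47, 46, 43, 43, 40, 43, 44, 41, 46, 38, 43, 30, 37, 32, 59, 168, 132, 127, 125, 121, 124, 124, 123, 123, 123, 124]
150 [40, 40, 45, 46, 36, 41, 41, 40, 45, 42, 47, 82, 83, 86, 87, 112, 182, 179, 176, 181, 178, 181, 178, 177, 175, 178, 179]
380 [34, 36, 32, 36, 39, 41, 37, 36, 33, 35, 33, 31, 20, 25, 20, 3, 24, 141, 147, 86, 88, 60, 60, 64, 65, 71, 68]
385 [38, 34, 29, 36, 37, 33, 40, 36, 38, 33, 36, 36, 36, 24, 29, 24, 7, 31, 15, 15, 56, 72, 69, 75, 80, 91, 107]
```

>>> jog_arm:
  targets:
    - [0,0.001,0.03,-0.3]
    - [0,0.001,0.065,-0.3]
    - [0,0.001,0.09,-0.3]
    - [0,0.001,0.105,-0.3]
    - [0,0.001,0.108,-0.3]

```text
time: 4.5
tool_pos: [0.4346, 0.0212, 0.0054]
tool_rot: [-0.005, 0.016, 1.0, 0.001]
contact_force: [-1.7, 0.9, 1.1]
gripper_width: 0.545
```

>>> jog_arm:
  targets:
    - [0,0,0.002,0]
    - [0,0,0.004,0]
    - [0,0,0.005,0]
    - [0,0,0.005,0]

```text
time: 4.83
tool_pos: [0.4399, 0.0195, 0.0062]
tool_rot: [0.001, 0.017, 1.0, -0.0]
contact_force: [0.1, 1.1, 0.1]
gripper_width: 0.546
```

>>> jog_arm:
  targets:
    - [-0.012,-0.001,0.001,0.2]
    - [-0.026,-0.0015,0.001,0.2]
    - [-0.04,-0.0015,0.001,0.2]
    - [-0.048,-0.0015,0.001,0.2]
    - [-0.05,-0.0015,0.001,0.2]

```text
time: 5.25
tool_pos: [0.4911, 0.0159, 0.0056]
tool_rot: [0.001, 0.019, 1.0, -0.0]
contact_force: [-0.0, 0.2, -1.2]
gripper_width: 0.547
```

```bash
python3 - <<'E'
from h import *
s=manip.state();print(s["tool_pos"],s["tool_rot"],s["contact_force"])
a=save("top","t2.png")[100:280,220:400][...,::-1];b=save("scene","s2.png")[135:260,150:290][...,::-1]
cv2.imwrite("pics/c2.png",np.hstack([cv2.resize(a,(400,400)),cv2.resize(b,(400,400))]))
E
```

```text
[0.49107109 0.01586824 0.00559932] [ 1.35218290e-03  1.90507025e-02  9.99817595e-01 -1.36218722e-04] [-0.02108493  0.15020763 -1.16251043]
```

View pics/c2.png

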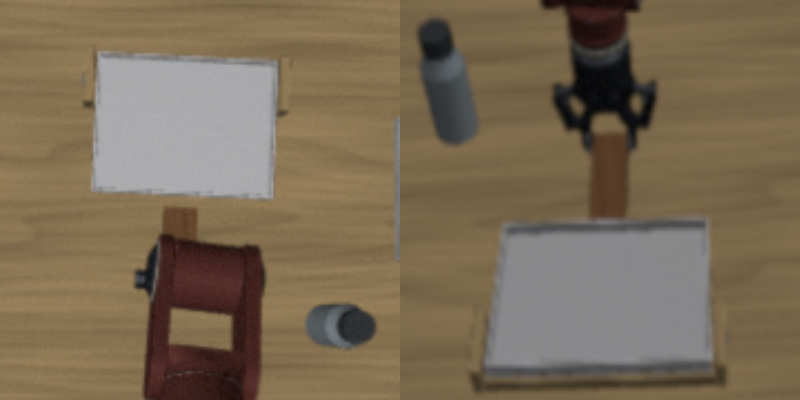

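The wedge lines up with the mid-front of the tray: in the top crop it is at col 180 and the tray middle is at 182. I'll start pushing.

>>> jog_arm:
  targets:
    - [-0.006,0,0,0]
    - [-0.012,0,0,0]
    - [-0.016,0,0,0]
    - [-0.02,0,0,0]
    - [-0.024,0,0,0]

```text
time: 5.77
tool_pos: [0.5132, 0.0152, 0.0047]
tool_rot: [-0.0, 0.019, 1.0, -0.0]
contact_force: [-3.2, 0.3, 5.4]
gripper_width: 0.547
```

>>> jog_arm:
  targets:
    - [-0.005,0,0,0]
    - [-0.01,0,0,0]
    - [-0.015,0,0,0]
    - [-0.02,0,0,0]
    - [-0.025,0,0,0]

```text
time: 6.18
tool_pos: [0.537, 0.0143, 0.0047]
tool_rot: [-0.002, 0.019, 1.0, 0.0]
contact_force: [-8.0, 0.2, 11.3]
gripper_width: 0.55
```

>>> jog_arm:
  targets:
    - [-0.005,0,-0.001,0]
    - [-0.01,0,-0.001,0]
    - [-0.015,0,-0.001,0]
    - [-0.02,0,-0.001,0]
    - [-0.025,0,-0.001,0]

```text
time: 6.6
tool_pos: [0.5629, 0.0134, 0.0047]
tool_rot: [-0.001, 0.019, 1.0, 0.0]
contact_force: [-3.2, 0.7, 0.5]
gripper_width: 0.544
```

>>> jog_arm:
  targets:
    - [-0.004,0,0,0]
    - [-0.008,0,0,0]
    - [-0.012,0,0,0]
    - [-0.016,0,0,0]
    - [-0.02,0,0,0]

```text
time: 7.02
tool_pos: [0.5831, 0.0125, 0.005]
tool_rot: [-0.0, 0.019, 1.0, 0.0]
contact_force: [-3.1, 0.2, -2.4]
gripper_width: 0.544
```

>>> jog_arm:
  targets:
    - [-0.002,0,0,0]
    - [-0.004,0,0,0]
    - [-0.006,0,0,0]
    - [-0.006,0,0,0]

```text
time: 7.35
tool_pos: [0.5893, 0.0123, 0.0053]
tool_rot: [0.0, 0.019, 1.0, -0.0]
contact_force: [0.2, -0.4, -3.9]
gripper_width: 0.542
```

>>> jog_arm:
  targets:
    - [-0.001,0,0,0]
    - [-0.002,0,0,0]
    - [-0.002,0,0,0]

```text
time: 7.6
tool_pos: [0.591, 0.0122, 0.0053]
tool_rot: [0.0, 0.019, 1.0, 0.0]
contact_force: [-1.7, 0.1, -3.0]
gripper_width: 0.547
```

>>> jog_arm:
  targets:
    - [-0.001,0,0.0005,0]
    - [-0.002,0,0.0005,0]
    - [-0.002,0,0.0005,0]

```text
time: 7.85
tool_pos: [0.5932, 0.0122, 0.005]
tool_rot: [0.0, 0.019, 1.0, -0.0]
contact_force: [-1.9, -0.3, -2.6]
gripper_width: 0.545
```

>>> jog_arm:
  targets:
    - [-0.001,0,0,0]
    - [-0.0015,0,0,0]
    - [-0.0015,0,0,0]

```text
time: 8.1
tool_pos: [0.5945, 0.0121, 0.0048]
tool_rot: [-0.0, 0.019, 1.0, 0.0]
contact_force: [-2.4, -0.2, -2.7]
gripper_width: 0.543
```

>>> jog_arm:
  targets:
    - [-0.001,0,0,0]
    - [-0.0015,0,0,0]
    - [-0.0015,0,0,0]

```text
time: 8.35
tool_pos: [0.5951, 0.0121, 0.0047]
tool_rot: [-0.001, 0.019, 1.0, -0.0]
contact_force: [-7.6, -0.4, 1.1]
gripper_width: 0.547
```

>>> jog_arm:
  targets:
    - [-0.001,0,0,0]
    - [-0.0015,0,0,0]
    - [-0.0015,0,0,0]

```text
time: 8.6
tool_pos: [0.5953, 0.0121, 0.0047]
tool_rot: [-0.003, 0.019, 1.0, 0.0]
contact_force: [-11.7, -0.6, 4.6]
gripper_width: 0.544
```

Resistance is climbing, so this is the stop. I'll give the last push, aiming for about 18 N.

>>> jog_arm:
  targets:
    - [-0.001,0,0,0]
    - [-0.0015,0,0,0]
    - [-0.0015,0,0,0]

```text
time: 8.85
tool_pos: [0.5955, 0.0121, 0.0047]
tool_rot: [-0.005, 0.019, 1.0, 0.0]
contact_force: [-16.4, 0.2, 9.4]
gripper_width: 0.544
```

>>> jog_arm:
  targets:
    - [-0.0008,0,0,0]
    - [-0.0008,0,0,0]
    - [-0.0008,0,0,0]

```text
time: 9.1
tool_pos: [0.5956, 0.0121, 0.0047]
tool_rot: [-0.006, 0.019, 1.0, 0.0]
contact_force: [-18.3, -0.5, 9.7]
gripper_width: 0.547
```

>>> jog_arm:
  targets:
    - [-0.0005,0,-0.0005,0]
    - [-0.001,0,-0.001,0]
    - [-0.001,0,-0.001,0]
    - [-0.001,0,-0.001,0]

```text
time: 9.43
tool_pos: [0.5957, 0.0121, 0.0047]
tool_rot: [-0.006, 0.019, 1.0, 0.0]
contact_force: [-18.1, -0.3, 9.8]
gripper_width: 0.546
```

>>> jog_arm:
  targets:
    - [-0.001,0,0,0]
    - [-0.0012,0,0,0]
    - [-0.0012,0,0,0]
    - [-0.0012,0,0,0]

```text
time: 9.77
tool_pos: [0.5959, 0.0121, 0.0047]
tool_rot: [-0.008, 0.019, 1.0, 0.0]
contact_force: [-23.5, 0.1, 11.9]
gripper_width: 0.546
```

>>> jog_arm:
  targets:
    - [0.002,0,0,0]
    - [0.004,0,0,0]
    - [0.005,0,0,0]
    - [0.005,0,0,0]

```text
time: 10.1
tool_pos: [0.5959, 0.0121, 0.0047]
tool_rot: [-0.001, 0.019, 1.0, 0.0]
contact_force: [-3.2, 0.6, -6.3]
gripper_width: 0.546
```

>>> jog_arm:
  targets:
    - [0,0,0,0]
    - [0,0,0,0]
    - [0,0,0,0]
  fingers: 0.75

```text
time: 10.35
tool_pos: [0.5993, 0.0118, 0.0077]
tool_rot: [0.002, 0.019, 1.0, -0.0]
contact_force: [0.4, 0.4, 0.4]
gripper_width: 0.75
```

>>> jog_arm:
  targets:
    - [0,0,-0.01,0]
    - [0,0,-0.03,0]
    - [0,0,-0.06,0]
    - [0.01,0,-0.1,0]
    - [0.03,0,-0.13,0]

```text
time: 10.77
tool_pos: [0.5696, 0.0128, 0.1408]
tool_rot: [0.003, 0.019, 1.0, -0.0]
contact_force: [0.5, 0.8, 1.0]
gripper_width: 0.749
```

>>> jog_arm:
  targets:
    - [0.005,-0.005,-0.035,0]
    - [0.015,-0.02,-0.07,0]
    - [0.03,-0.045,-0.09,0]
    - [0.048,-0.075,-0.1,0]
    - [0.067,-0.107,-0.11,0]
  fingers: 1

```text
time: 11.18
tool_pos: [0.4964, -0.092, 0.2501]
tool_rot: [0.003, 0.018, 1.0, -0.001]
contact_force: [1.0, -0.6, 0.4]
gripper_width: 1.003
```

>>> jog_arm:
  targets:
    - [0.019,-0.031,0,0]
    - [0.038,-0.062,0,0]
    - [0.056,-0.09,0,0]
    - [0.065,-0.105,0,0]
    - [0.065,-0.105,0,0]

```text
time: 11.6
tool_pos: [0.4259, -0.1964, 0.2478]
tool_rot: [0.001, 0.021, 1.0, -0.001]
contact_force: [0.4, 0.8, 0.3]
gripper_width: 1.0
```

```bash
python3 - <<'E'
from h import *
s=manip.state();print(s["time"],s["tool_pos"],s["tool_rot"])
cal=cams.get_calibration("wrist");np.save("cal3.npy",cal,allow_pickle=True);w=save("wrist","w3.png")[...,::-1]
a=save("top","t3.png")[100:220,230:380][...,::-1];b=save("scene","s3.png")[150:270,160:290][...,::-1]
cv2.imwrite("pics/c3.png",np.hstack([cv2.resize(w,(480,360)),np.vstack([cv2.resize(a,(300,240)),cv2.resize(b,(300,240))])[60:420]]) if 0 else np.vstack([np.hstack([cv2.resize(a,(400,300)),cv2.resize(b,(400,300))]),cv2.resize(w,(400,300)).repeat(1,0).copy() if 0 else np.hstack([cv2.resize(w,(400,300)),np.zeros((300,400,3),np.uint8)])]))
E
```

```text
11.6 [ 0.42592967 -0.19635708  0.24784727] [ 0.00130961  0.02135907  0.99977002 -0.00140864]
```

View pics/c3.png

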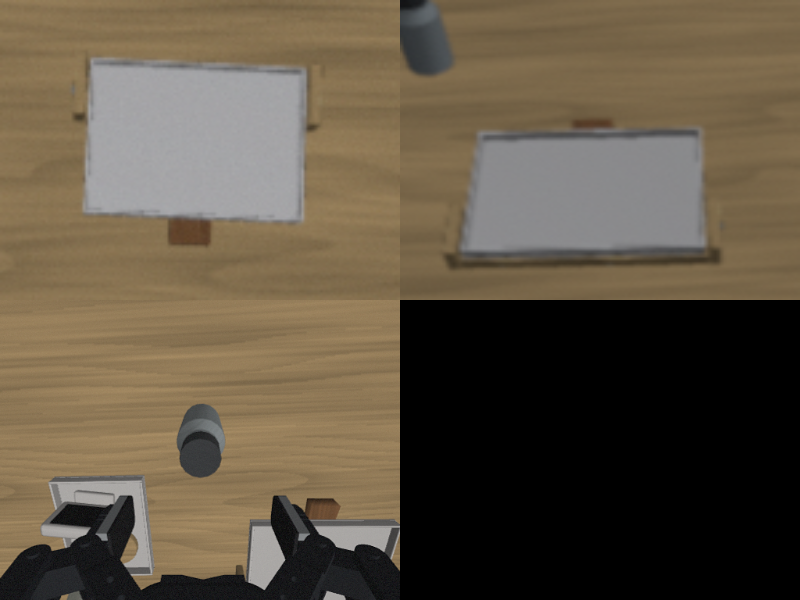

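The wedge sticks out about 29 mm from the middle of the front edge: cols 168–211 against the edge's 83–302 in the top crop. In the wrist view the bottle cap is at about full-frame (256,201). Next I'll fix the cap position, and check the front rim height now.

```bash
python3 - <<'E'
from h import *
cal=np.load("cal3.npy",allow_pickle=True).item()
w=cv2.imread("pics/w3.png");x0,y0=215,120
g=w[y0:235,x0:300].max(2);print(g[::8,41].tolist(),g[81,::6].tolist())
m=(g<62).astype(np.uint8);c=max(cv2.findContours(m,0,1)[0],key=cv2.contourArea);p=c.reshape(-1,2)+[x0,y0];print(p.min(0),p.max(0))
r=(p[:,0].max()-p[:,0].min())/2;cu=(p[:,0].max()+p[:,0].min())/2;cv_=p[:,1].max()-r
print("disc",cu,cv_,r)
P=plane("wrist",[[cu,cv_],[cu-r,cv_],[cu+r,cv_]],.164,cal);print(P.round(4))
t=cv2.imread("pics/top0.png");s=cv2.imread("pics/scene0.png")
# cap disc centre in top0: rightmost (away from nadir) disc
G=t[230:265,355:395].max(2);q=max(cv2.findContours((G<60).astype(np.uint8),0,1)[0],key=cv2.contourArea);(cx,cy),rr=cv2.minEnclosingCircle(q);print(cx+355,cy+230,rr)
print(two(ray("wrist",[[cu,cv_]],cal),ray("top",[[cx+355,cy+230]])))
E
```

```text
[144, 147, 76, 81, 104, 110, 45, 36, 62, 62, 63, 61, 57, 64, 139] [148, 150, 159, 64, 55, 60, 63, 60, 64, 55, 62, 56, 132, 131, 135]
[230 168] [282 226]
disc 256.0 200.0 26.0
[[ 0.4306 -0.2     0.164 ]
 [ 0.4298 -0.2204  0.164 ]
 [ 0.4315 -0.1796  0.164 ]]
379.9074077606201 245.94444465637207 8.170313835144043
[[ 0.43276645 -0.1989131   0.15595415  0.00326163]]
```

>>> jog_arm:
  targets:
    - [-0.005,-0.0035,0.02,0]
    - [-0.005,-0.0035,0.05,0]
    - [-0.005,-0.0035,0.08,0]
    - [-0.005,-0.0035,0.105,0]
    - [-0.005,-0.0035,0.116,0]

```text
time: 12.17
tool_pos: [0.4308, -0.1949, 0.1261]
tool_rot: [-0.002, 0.018, 1.0, 0.002]
contact_force: [-0.4, -0.3, 0.1]
gripper_width: 0.998
```

>>> jog_arm:
  targets:
    - [0,0,0,0]
    - [0,0,0,0]
    - [0,0,0,0]

```text
time: 12.42
tool_pos: [0.4333, -0.1977, 0.132]
tool_rot: [0.001, 0.019, 1.0, -0.001]
contact_force: [0.1, 0.7, 1.0]
gripper_width: 0.998
```

>>> jog_arm:
  targets:
    - [0.002,-0.002,0,0]
    - [0.002,-0.002,0,0]
    - [0.002,-0.002,0,0]
    - [0.002,-0.002,0,0]
    - [0.002,-0.002,0,0]
  fingers: 0

```text
time: 12.83
tool_pos: [0.4305, -0.1997, 0.1312]
tool_rot: [0.001, 0.019, 1.0, -0.0]
contact_force: [-0.2, 0.1, 4.1]
gripper_width: 0.485
```

>>> jog_arm:
  targets:
    - [0,0,0,0]
    - [0,0,0,0]
    - [0,0,0,0]
    - [0,0,0,0]

```text
time: 13.17
tool_pos: [0.4305, -0.1997, 0.1311]
tool_rot: [0.001, 0.019, 1.0, -0.0]
contact_force: [0.8, 1.5, 5.6]
gripper_width: 0.481
```

>>> jog_arm:
  targets:
    - [0,0,-0.01,0]
    - [0,0,-0.03,0]
    - [0,0,-0.055,0]
    - [0,0,-0.08,0]
    - [0,0,-0.1,0]

```text
time: 13.58
tool_pos: [0.4292, -0.199, 0.2306]
tool_rot: [-0.001, 0.019, 1.0, 0.0]
contact_force: [0.8, -0.6, -3.5]
gripper_width: 0.489
```

>>> jog_arm:
  targets:
    - [0,0,0,0]
    - [0,0,0,0]
    - [0,0,0,0]

```text
time: 13.83
tool_pos: [0.4288, -0.1987, 0.2275]
tool_rot: [-0.002, 0.019, 1.0, 0.001]
contact_force: [-0.8, 0.6, -3.9]
gripper_width: 0.483
```

>>> jog_arm:
  targets:
    - [-0.012,0.01,0,0]
    - [-0.032,0.025,0,0]
    - [-0.057,0.045,0,0]
    - [-0.082,0.065,0,0]
    - [-0.107,0.085,0,0]

```text
time: 14.25
tool_pos: [0.5395, -0.1171, 0.2265]
tool_rot: [-0.002, 0.019, 1.0, 0.001]
contact_force: [0.4, -0.8, -4.2]
gripper_width: 0.483
```

>>> jog_arm:
  targets:
    - [-0.025,0.02,0,0]
    - [-0.05,0.04,0,0]
    - [-0.075,0.06,0,0]
    - [-0.1,0.08,0,0]
    - [-0.122,0.096,0,0]

```text
time: 14.67
tool_pos: [0.6653, -0.0253, 0.2258]
tool_rot: [-0.003, 0.019, 1.0, 0.001]
contact_force: [-0.4, -0.3, -2.9]
gripper_width: 0.487
```

>>> jog_arm:
  targets:
    - [-0.018,0.014,0,0]
    - [-0.032,0.025,0,0]
    - [-0.041,0.032,0,0]
    - [-0.046,0.036,0,0]
    - [-0.046,0.036,0,0]

```text
time: 15.08
tool_pos: [0.7125, 0.0076, 0.2275]
tool_rot: [-0.002, 0.019, 1.0, 0.0]
contact_force: [-1.2, -0.8, -3.8]
gripper_width: 0.483
```

```bash
python3 - <<'E'
from h import *
s=manip.state();print(s["time"],s["tool_pos"],s["tool_rot"],s["contact_force"])
# rim line rows before/after in scene (front edge) at tray corners
for f in("scene0","s3"):
    im=cv2.imread("pics/%s.png"%f);h=cv2.cvtColor(im,cv2.COLOR_BGR2HSV)
    print(f,[[int(np.argmax(h[190:240,c,1]<60))+190 for c in(195,205,235,245)]])
for f in("top0","t3"):
    im=cv2.imread("pics/%s.png"%f);h=cv2.cvtColor(im,cv2.COLOR_BGR2HSV)
    print(f,[[200-int(np.argmax(h[200:150:-1,c,1]<60)) for c in(268,275,325,335)]])
e=np.array([.6145,.011,0])
for z in(.028,.04):print(z,proj("scene",e+[0,0,z]),proj("top",e+[0,0,z]))
save("scene","s4.png")
E
```

```text
15.0833 [0.71251769 0.00764093 0.22754489] [-1.58775165e-03  1.86935732e-02  9.99823990e-01  1.33110655e-04] [-1.17432465 -0.76145351 -3.77211078]
scene0 [[204, 204, 204, 203]]
s3 [[202, 202, 201, 201]]
top0 [[186, 186, 188, 189]]
t3 [[185, 185, 188, 188]]
0.028 [[221.23904351 202.41749863]] [[301.43870638 187.02575381]]
0.04 [[220.95273684 200.32508069]] [[301.87280861 186.55142325]]
```

The front rim moved up 2–2.5 px in the scene view, against 2.1 px predicted for +12 mm, so the tray is level. I'll lower the bottle slowly.

>>> jog_arm:
  targets:
    - [0,0,0.012,0]
    - [0,0,0.03,0]
    - [0,0,0.046,0]
    - [0,0,0.056,0]
    - [0,0,0.06,0]

```text
time: 15.55
tool_pos: [0.7106, 0.0068, 0.1658]
tool_rot: [-0.003, 0.019, 1.0, 0.0]
contact_force: [-0.5, -0.4, -3.9]
gripper_width: 0.485
```

>>> jog_arm:
  targets:
    - [0,0,0.002,0]
    - [0,0,0.004,0]
    - [0,0,0.006,0]
    - [0,0,0.007,0]
    - [0,0,0.008,0]

```text
time: 15.97
tool_pos: [0.7133, 0.0071, 0.1627]
tool_rot: [0.001, 0.019, 1.0, -0.0]
contact_force: [-0.3, 0.3, -3.5]
gripper_width: 0.489
```

>>> jog_arm:
  targets:
    - [0,0,0.001,0]
    - [0,0,0.002,0]
    - [0,0,0.003,0]
    - [0,0,0.003,0]

```text
time: 16.3
tool_pos: [0.7127, 0.0071, 0.1585]
tool_rot: [-0.0, 0.019, 1.0, -0.0]
contact_force: [-0.2, 0.4, -4.0]
gripper_width: 0.489
```

>>> jog_arm:
  targets:
    - [0,0,0.001,0]
    - [0,0,0.002,0]
    - [0,0,0.002,0]
    - [0,0,0.002,0]

```text
time: 16.63
tool_pos: [0.7127, 0.0071, 0.1566]
tool_rot: [-0.0, 0.019, 1.0, 0.0]
contact_force: [-0.9, -0.7, -3.8]
gripper_width: 0.486
```

>>> jog_arm:
  targets:
    - [0,0,0.0005,0]
    - [0,0,0.001,0]
    - [0,0,0.001,0]
    - [0,0,0.001,0]

```text
time: 16.97
tool_pos: [0.7128, 0.0071, 0.1558]
tool_rot: [-0.0, 0.019, 1.0, -0.0]
contact_force: [-0.1, -0.3, -4.1]
gripper_width: 0.484
```

>>> jog_arm:
  targets:
    - [0,0,0.0005,0]
    - [0,0,0.001,0]
    - [0,0,0.001,0]
    - [0,0,0.001,0]

```text
time: 17.3
tool_pos: [0.713, 0.0071, 0.1553]
tool_rot: [0.0, 0.019, 1.0, -0.0]
contact_force: [-0.9, 0.6, -1.8]
gripper_width: 0.488
```

Contact has begun. I'll take a little more of the weight off, then release.

>>> jog_arm:
  targets:
    - [0,0,0.0005,0]
    - [0,0,0.001,0]
    - [0,0,0.001,0]
    - [0,0,0.001,0]

```text
time: 17.63
tool_pos: [0.7134, 0.0071, 0.1553]
tool_rot: [0.001, 0.019, 1.0, -0.0]
contact_force: [-2.1, 0.0, 5.2]
gripper_width: 0.485
```

>>> jog_arm:
  targets:
    - [0,0,0,0]
    - [0,0,0,0]
    - [0,0,0,0]
    - [0,0,0,0]
  fingers: 0.7

```text
time: 17.97
tool_pos: [0.7126, 0.0071, 0.1532]
tool_rot: [-0.0, 0.019, 1.0, 0.0]
contact_force: [-0.2, 0.0, -0.0]
gripper_width: 0.696
```

>>> jog_arm:
  targets:
    - [0,0,0,0]
    - [0,0,0,0]
    - [0,0,0,0]
  fingers: 1

```text
time: 18.22
tool_pos: [0.7128, 0.0071, 0.1537]
tool_rot: [-0.0, 0.019, 1.0, 0.0]
contact_force: [-0.5, -0.2, 0.2]
gripper_width: 1.002
```

>>> jog_arm:
  targets:
    - [0,0,-0.015,0]
    - [0,0,-0.035,0]
    - [0,0,-0.06,0]
    - [0,0,-0.085,0]
    - [0,0,-0.1,0]

```text
time: 18.63
tool_pos: [0.714, 0.007, 0.2589]
tool_rot: [0.003, 0.019, 1.0, -0.0]
contact_force: [0.6, -0.5, -0.2]
gripper_width: 1.003
```

>>> jog_arm:
  targets:
    - [0.03,-0.02,0,0]
    - [0.06,-0.045,0,0]
    - [0.09,-0.07,0,0]
    - [0.12,-0.095,0,0]
    - [0.15,-0.12,0,0]

```text
time: 19.05
tool_pos: [0.5569, -0.1078, 0.2544]
tool_rot: [0.0, 0.019, 1.0, -0.0]
contact_force: [0.1, -0.3, 0.1]
gripper_width: 0.997
```

>>> jog_arm:
  targets:
    - [0.03,-0.02,0,0]
    - [0.06,-0.04,0,0]
    - [0.085,-0.055,0,0]
    - [0.1,-0.06,0,0]
    - [0.1,-0.06,0,0]

```text
time: 19.47
tool_pos: [0.4542, -0.1643, 0.2546]
tool_rot: [0.0, 0.021, 1.0, -0.001]
contact_force: [-0.3, -1.2, -0.1]
gripper_width: 0.999
```

```bash
python3 - <<'E'
from h import *
s=manip.state();print(s["time"],s["tool_pos"],s["contact_force"])
a=save("top","t5.png")[100:280,140:470][...,::-1];b=save("scene","s5.png")[100:280,60:390][...,::-1]
cv2.imwrite("pics/c5.png",np.vstack([cv2.resize(a,(550,300)),cv2.resize(b,(550,300))]))
h=cv2.cvtColor(cv2.imread("pics/s5.png"),cv2.COLOR_BGR2HSV);print([int(np.argmax(h[190:240,c,1]<60))+190 for c in(195,205,235,245)])
for n in("top","scene"):
    d=cv2.absdiff(cv2.imread("pics/%s0.png"%n),cv2.imread("pics/%s5.png"%n[0])).max(2)
    boxes={"top":((155,150,215,225),(395,148,455,222)),"scene":((298,170,350,226),(85,180,142,242))}[n]
    print(n,[(float(d[y0:y1,x0:x1].mean().round(2)),int((d[y0:y1,x0:x1]>40).sum())) for x0,y0,x1,y1 in boxes])
E
```

```text
19.4667 [ 0.45417168 -0.16432844  0.25464383] [-0.28260297 -1.21204713 -0.05816016]
[202, 202, 201, 201]
top [(8.74, 0), (15.31, 338)]
scene [(3.69, 0), (3.77, 0)]
```

View pics/c5.png

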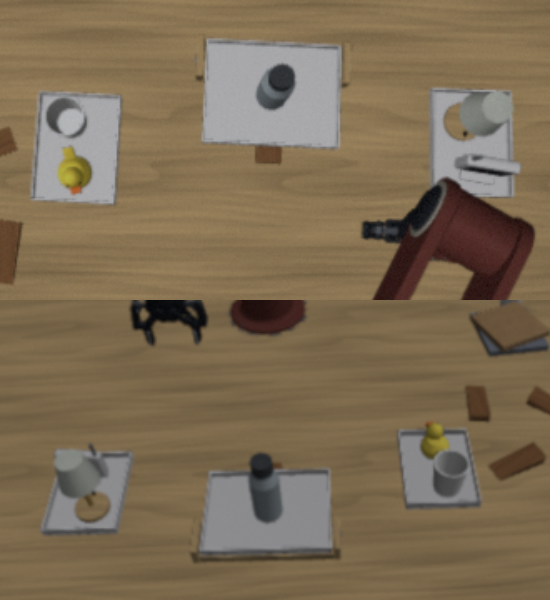

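The bottle stands upright near the middle of the level tray, at top crop (275,87). The wedge is still jammed under the front edge at (268,154), and both side trays are unchanged. The one difference there, in the top view of the monitor tray, is the arm covering it, so I'll hand in.

```bash
python3 -c "
from plant import manip
print(manip.job_done())"
```

```text
the job is handed in; nothing more can be done
None
```

The job is handed in at about 19.5 s: the wedge is jammed under the tray, the tray is level, and the steel bottle stands upright on it.

- **Wedge:** I gripped the wedge nearest the base by its blunt end and pushed it in under the middle of the front edge. Resistance climbed at the stop and the last push read about 23 N. That is slightly over the 15–20 N you gave, but part of it was the fingertips rubbing on the dresser. I unloaded the arm before letting go.
- **Tray:** The front rim rose 2–2.5 px in the scene view, against about 2.1 px predicted for 12 mm, and it stayed at the same rows with the bottle on.
- **Wedge position:** About 29 mm of the wedge still shows, where I expected about 33 mm. It sits within about 3 mm of the middle of the edge.
- **Bottle:** I lifted it by the cap and lowered it in small steps onto the middle of the tray, where it touched down with a net force of about 5 N. The last pictures show it upright, with the arm well clear.
- **Side trays:** Nothing changed in the scene view. In the top view the duck and cup tray is unchanged. The monitor tray differed there only where the arm covered its corner.

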